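Clear the riser plate, then raise the aperture to the collimator and hold it

ROBOT

A 6-joint arm with a two-finger parallel gripper is mounted at the origin on the work surface. World frame = base frame: x ahead of the robot, y to its left, z up, the work surface at z = 0. Lengths are in m, angles in rad, forces in N, time in s.
With the tool pointing down it reaches from about 0.3 to 1 m from the base axis. Payload 5.1 kg.
Tool frame: the origin (TCP) lies on the centre line of the jaws, within the pads' length; the fingertips stand 14 mm ahead of it and the grasp point (between the pads) lies 5 mm behind it (r.nose_length is the distance from the TCP to the fingertips, in m); z points along the fingers, y is the line along which they close (so a half turn about z gives the same grasp; the last joint's range is limited). The gripper opens to 95 mm and grips with 3 to 60 N. Pads are 20 mm wide; open, the fingers measure 119 mm over their backs; the gripper's body (75 mm by 180 mm) begins 59 mm behind the grasp point.
Start: joints at [-1.374, 0.124, 1.65, -0, 1.367, -0.083], TCP at [0.179, -0.625, 0.229] pointing down, gripper open.
Joint ranges: [-2.61, 2.61], [-1.02, 2.33], [0.03, 2.71], [-1.35, 4.49], [0.32, 2.68], [-2.91, 2.91]. Speed limits (rad/s): [2.57, 2.57, 3.14, 3.14, 3.14, 3.14].

INTERFACE

Orientations are given as [roll, pitch, yaw] about the fixed x, y, z axes, in that order (R = Rz(yaw) Ry(pitch) Rx(roll)).
In Python, from plant import r gives the robot as it stands.
- The arm moves only by the tool step_arm, never from a script. Its argument "commands" is a list that holds one entry, the list of rows, each a list of 5 numbers: the finger opening in mm, from 0 to 95.1, then the shift along the world's x, y, z each as a share of 0.03 m, from -1 to 1, then the turn about the world's z as a share of 6 degrees, from -1 to 1. In form: [[[fingers, dx, dy, dz, yaw], ...]]. A call has 1 to 10 rows; each row shifts and turns the commanded pose from where the row before left it; what a row does not reach is not made up. A row lasts 1/8 s, in which the tool goes at most 62.5 mm and 10.7 degrees, less where a joint would pass 70% of its speed; a pose out of reach is approached as far as the arm can. A call with a number of a shift or a turn outside -1 to 1 is refused whole. A call with a gripper value outside its range is refused whole. The fingers move at their own pace and stop on an object; "newtons" is the grip in N (left out, the last holds). Time passes only in rows, so rows that do not move let the fingers close. It gives the time, the measured TCP pose, the force, the opening and the grip force at its end, in the units of the state.
- r.get_state(): the state, without advancing time (a new reading comes with each control period).
- r.get_image(name): name is "scene" or "top"; returns a dict with "color" (420x560x3 uint8, red, green, blue), "intrinsics" (3x3 intrinsics, pixels), "T" (4x4, takes a point from camera to world coordinates). Camera axes: x right, y down, z forward; pixel columns grow to the right and rows downward; lengths in m; the calibration is good to about 2 mm. A picture is of the moment at which its call begins. There is no depth.
- r.close_job(): hands the job in; it is judged then, once.
Trained networks look in the newest picture that a camera, given by its name, has taken for a name from the list of things; names that differ only in an ending like _2 or _b are one class to them, and where a whole thing is asked for, a point or a joint stands for the part that bears it (a point fixed in the world has none). Each returns a list of dicts, best first, with "score" (0 to 1); they miss things now and then, are a little off and sometimes report something else, mostly with a low value. They report only what shows in the picture. A call takes as long as a camera call. They do not tell look-alikes from the thing itself.
- r.spot_in(query, camera): "centre" ([x, y, z] in m, in world coordinates, good to about 4 mm: the middle of the surface that is visible of it).
- r.silhouettes(query, camera): "region" (420x560 bool, what is visible of it).
The state is a dict: "clock": time; "q": joint angles; "joint_vel": joint speeds; "effort": joint torques, N m; "tcp_pos": TCP position; "tcp_rot": TCP orientation; "ft_force": force on the tool from outside, world axes, zero at the start; "torque": the same for the moment, N m; "width": finger opening in m; "grip_force": force on a finger pad.
Only numpy, scipy, OpenCV 4.12 (cv2) and the standard library are available. Lean on these libraries where they do the work, as an engineer would, in place of code of your own. Each camera call takes 0.05 s, during which the arm holds its last target. There are 200 camera calls.

TASK

Pick up the scraper block and use it to sweep the three loose metal chips off the dark riser plate, then stand the scraper back on the bench, off the plate, and let go of it. Only then take the aperture head on its post, draw the post straight up part of the way out of its upright holder, without pulling it right out or forcing it sideways, until the centre of the aperture is level with the centre of the collimator's front lens, and finish while still holding it there in the gripper. Keep the gripper itself off the chips, and do not disturb the collimator or the other things on the bench.

Things in the scene. Friction and masses are not known exactly. Their poses are not given: they have to be found in the camera images.
- plate: dark steel riser plate fixed to the bench, 150 (own x) x 280 (own y) x 15 mm. Origin: centre of its underside, on the bench. Turned up to 0.25 rad from the robot's axes. The post holder stands on its +y half, 85 mm from the middle; the chips lie on its -y half (own x within 40 mm of the middle, own y from -115 to -12 mm).
- holder: upright aluminium tube, 34 mm outside diameter, 80 mm tall, fixed on the plate (top 95 mm above the bench), with a blind bore 15 mm in diameter and 70 mm deep, open at the top. Origin: centre of its underside, on the plate top; z up along the bore. A thumbscrew sticks out 33 mm from its axis on the own -x side, 55 mm up; it is slack and does nothing.
- mouth (a point): centre of the bore's open upper end, 80 mm above the holder's origin
- aperture (a point): centre of the aperture head, the thing to grasp: grey block 40 (own x) x 24 (own y) x 44 mm tall, a round black aperture in its y faces, fixed on top of a steel post 14 mm in diameter, 90 mm long. Point on the post axis, 112 mm above its foot. At the start the head's underside is 20 mm above the holder's top. The needed rise is 15 to 45 mm.
- foot (a point): centre of the post's lower end; 10 mm above the holder's origin when the post is home
- post: post and head as one loose body, about 0.2 kg; origin at the foot, z up along the post. At the start it stands on the bore's floor, 70 mm of it inside; it turns freely in the bore and falls back if let go.
- chip0_c (a point): centre of a loose bright steel chip, 16 x 11 x 5 mm, lying flat on the plate, 10 g
- chip1_c (a point): centre of a loose bright steel chip, 16 x 11 x 5 mm, lying flat on the plate, 10 g
- chip2_c (a point): centre of a loose bright steel chip, 16 x 11 x 5 mm, lying flat on the plate, 10 g
- scraper_c (a point): middle, half-way up (31 mm above its underside), of the grey scraper block standing on the bench: a bar 26 (own x) x 130 (own y) x 20 mm with a rubber underside, carrying a middle rib for gripping 18 (own x) x 70 (own y) x 42 mm; 62 mm tall in all, 0.2 kg
- scraper_grip (a point): on the scraper, centre of the grip rib, 43 mm above its underside; to be pinched across the 18 mm (own x)
- scraper: the scraper as a body; origin at the centre of its underside, z up, own y along its length
- beam (a point): centre of the front lens of the collimator, a black tube 40 mm in diameter with a metal front ring, lying level and clamped to a steel column at its side (227 mm tall, on a dark foot), left of the plate; its height above the bench differs from run to run. Only the height matters: z up.
- mirror: mirror mount on a square-footed post, 105 mm tall; origin at the centre of its underside. Bystander: leave it alone.
- empty_holder: short post holder without a post on a flat foot 75 x 50 mm, 60 mm tall, bolted down; origin at the centre of its underside. Bystander: leave it alone.
- clamp: flat dark fork clamp, 87 x 34 mm, 9 mm thick; origin at the centre of its underside. Bystander: leave it alone.
- screw_jar: jar, 60 mm diameter, 75 mm tall; origin at the centre of its underside. Bystander: leave it alone.
- lens_cap: round black lens cap, 48 mm diameter, 9 mm tall; origin at the centre of its underside. Bystander: leave it alone.
- hexdriver: screwdriver with a red handle, lying flat. Bystander: leave it alone.
Mind the look-alikes: they are no part of the job. There is more than one size of the scraper; the job needs the larger. Of the things that look like the post, the larger one is meant.

How it is judged:
On the way, in this order (a step that is already met when the one before it is completed fails the run):
1. the scraper is held off the bench (height (world z) of scraper_c above 0.038 m and contact force between the fingers and scraper above 1 N), for 0.1 s.
2. the three chips are off the plate, the scraper still in the gripper, the post still home (height (world z) of each of chip0_c, chip1_c, chip2_c below 0.02 m and (x of chip0_c in the frame of plate above 0.077 m or x of chip0_c in the frame of plate below -0.077 m or y of chip0_c in the frame of plate above 0.142 m or y of chip0_c in the frame of plate below -0.142 m) and (x of chip1_c in the frame of plate above 0.077 m or x of chip1_c in the frame of plate below -0.077 m or y of chip1_c in the frame of plate above 0.142 m or y of chip1_c in the frame of plate below -0.142 m) and (x of chip2_c in the frame of plate above 0.077 m or x of chip2_c in the frame of plate below -0.077 m or y of chip2_c in the frame of plate above 0.142 m or y of chip2_c in the frame of plate below -0.142 m) and z of foot in the frame of holder below 0.016 m and contact force between the fingers and scraper above 1 N), for 0.2 s.
3. the scraper stands on the bench, off the plate, let go; the post still home (height (world z) of scraper_c below 0.04 m and contact force between the fingers and scraper below 0.2 N and contact force between scraper and plate below 0.2 N and linear speed of scraper below 0.03 m/s and z of foot in the frame of holder below 0.016 m and angle between scraper's own z axis and vertical below 0.15 rad), for 0.2 s.
At the end, for the whole second after the job is handed in: aperture centre within 6 mm of the collimator lens's height, at rest in the gripper; post upright within 0.05 rad, foot still in the bore, pressing on the holder under 20 N; chips off the plate; scraper standing on the bench off the plate, let go (z of aperture in the frame of beam between -0.006 and 0.006 m and angle between post's own z axis and vertical below 0.05 rad and horizontal distance between foot and mouth below 0.003 m and contact force between the fingers and post above 1 N and contact force between post and holder below 20 N and linear speed of post below 0.02 m/s and height (world z) of each of chip0_c, chip1_c, chip2_c below 0.02 m and (x of chip0_c in the frame of plate above 0.077 m or x of chip0_c in the frame of plate below -0.077 m or y of chip0_c in the frame of plate above 0.142 m or y of chip0_c in the frame of plate below -0.142 m) and (x of chip1_c in the frame of plate above 0.077 m or x of chip1_c in the frame of plate below -0.077 m or y of chip1_c in the frame of plate above 0.142 m or y of chip1_c in the frame of plate below -0.142 m) and (x of chip2_c in the frame of plate above 0.077 m or x of chip2_c in the frame of plate below -0.077 m or y of chip2_c in the frame of plate above 0.142 m or y of chip2_c in the frame of plate below -0.142 m) and height (world z) of scraper_c below 0.04 m and contact force between the fingers and scraper below 0.2 N and contact force between scraper and plate below 0.2 N and linear speed of scraper below 0.03 m/s and angle between scraper's own z axis and vertical below 0.15 rad); the arm keeps its last pose, push and grip.
It fails at once if the post is pulled right out of the bore (z of foot in the frame of holder above 0.075 m).
It fails at once if the post is forced hard against the bore (over 40 N) while drawn (contact force between post and holder above 40 N and z of foot in the frame of holder above 0.014 m).
It fails at once if the gripper touches a chip (contact force between the fingers and chip0 above 0.5 N or contact force between the fingers and chip1 above 0.5 N or contact force between the fingers and chip2 above 0.5 N).
It fails at once if the collimator is displaced by more than 10 mm (distance of beam from where it was at the start of the episode above 0.01 m).
It fails at once if a bystander is moved by more than 30 mm (distance of any of mirror, empty_holder, clamp, screw_jar, lens_cap, hexdriver from where it was at the start of the episode above 0.03 m).
It also fails if it takes over 67 s, if anything falls off the work surface, if the arm or the gripper's body presses on something with over 40 N, if the wrist force passes 120 N, or if a joint passes its speed limit or range.

## Working session

There is one attempt and no reset: what is moved stays moved. The work goes in short steps, Python scripts to look and compute and a tool call to move; the robot and the scene stay as the last step left them, time stands still between calls to the robot, and variables do not carry over. Pictures are saved under pics/ and viewed, at most 10 in all, crops included, and the job is handed in when it is done.

Besides the shell and the picture viewer there is one more tool, called as name([rows], argument=value, ...), one row to a line, values as JSON. step_arm: Moves the arm, as the interface text tells. Shift numbers are shares of 0.03 m and turn numbers shares of 6 degrees, none past 1 either way. Its arguments: {"type":"object","properties":{"commands":{"type":"array","items":{"type":"array","items":{"type":"array","items":{"type":"number"}}}},"newtons":{"type":"number"}},"required":["commands"]}

```bash
mkdir -p pics
python3 - <<'E'
from plant import r
import cv2,numpy as np
for c in ("scene","top"):
    im=r.get_image(c); cv2.imwrite(f"pics/{c}0.png",im["color"][:,:,::-1]); print(c,im["intrinsics"].tolist(),np.round(im["T"],4).tolist())
    for q in ("plate","holder","post","aperture","chip0_c","scraper","scraper_grip","beam","mirror","empty_holder","clamp","screw_jar","lens_cap","hexdriver"):
        print(q,[(np.round(d["centre"],3).tolist(),round(d["score"],2)) for d in r.spot_in(q,c)][:5])
s=r.get_state();print(s)
E
```

```text
scene [[471.0662585817595, 0.0, 288.76101080476326], [0.0, 471.0662585817595, 205.0336185117178], [0.0, 0.0, 1.0]] [[-0.341, 0.6103, -0.715, 1.4004], [0.94, 0.2307, -0.2514, 0.2332], [0.0115, -0.7578, -0.6523, 0.8533], [0.0, 0.0, 0.0, 1.0]]
plate []
holder [([0.54, 0.152, 0.066], 0.85)]
post [([0.545, 0.15, 0.15], 0.69), ([0.577, -0.276, 0.02], 0.64), ([0.566, 0.259, 0.084], 0.58)]
aperture [([0.744, -0.257, 0.008], 0.72), ([0.544, 0.146, 0.147], 0.63), ([0.562, 0.256, 0.084], 0.49)]
chip0_c []
scraper [([0.418, -0.313, 0.012], 0.82), ([0.576, -0.273, 0.019], 0.81), ([0.743, -0.259, 0.009], 0.22)]
scraper_grip [([0.578, -0.277, 0.019], 0.81), ([0.564, 0.062, 0.017], 0.51)]
beam [([0.695, 0.417, 0.189], 0.64), ([0.538, 0.147, 0.067], 0.39)]
mirror [([0.785, -0.051, 0.063], 0.87)]
empty_holder [([0.743, -0.256, 0.008], 0.82), ([0.565, 0.067, 0.018], 0.41)]
clamp [([0.392, 0.303, 0.004], 0.75), ([0.583, -0.275, 0.025], 0.53)]
screw_jar [([0.79, 0.167, 0.059], 0.87), ([0.391, 0.309, 0.006], 0.49)]
lens_cap [([0.386, -0.169, 0.015], 0.52)]
hexdriver [([0.783, -0.052, 0.06], 0.52), ([0.583
[... 1041 characters left out ...]
.58), ([0.761, 0.154, 0.072], 0.18)]
{'clock': 1.5, 'q': array([-1.37359335e+00,  1.23801677e-01,  1.65029990e+00,  1.10862000e-06,
        1.36747465e+00, -8.26138055e-02]), 'joint_vel': array([ 0.00098416, -0.00101   ,  0.00126259, -0.00088292, -0.00030101,
        0.00043344]), 'effort': array([ 3.24153352e-04, -4.17568517e+01, -3.60215771e+01,  7.75368582e-02,
        4.29437798e-02, -9.80950830e-06]), 'tcp_pos': array([ 0.17947953, -0.62472476,  0.22865518]), 'tcp_rot': array([3.14157619e+00, 2.73548990e-07, 2.79816560e-01]), 'ft_force': array([ 0.032224  , -0.01334449,  0.01220585]), 'torque': array([0.00683653, 0.07009721, 0.05257123]), 'grip_force': 0.0, 'width': 0.09530247442473336}
```

View pics/scene0.png

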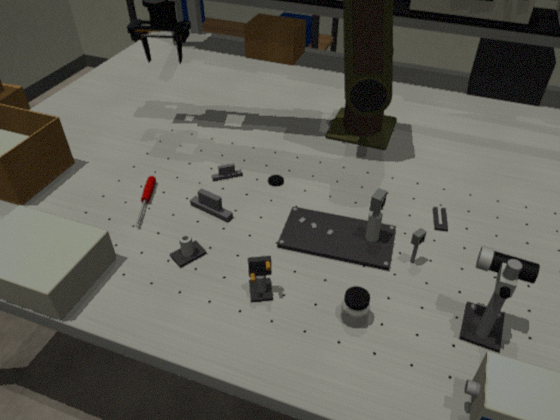

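View pics/top0.png

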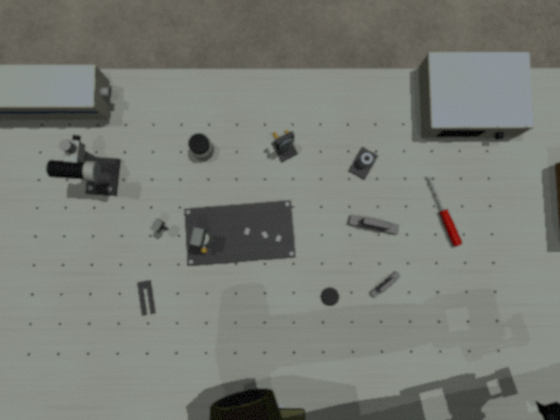

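View crops.

The scene shows the larger scraper near (212,205), and the three chips near (302,219), (314,226) and (330,232). The aperture post is at (378,205), with a small look-alike at (417,240). The collimator's ring faces the plate at (486,260). In the top view the scraper is at (373,225), the plate spans x 186–295 and y 201–266, and the chips are at (247,231), (265,235) and (278,238). Next I'll take enlarged crops.

Run:
```python
import cv2,numpy as np
t=cv2.imread("pics/top0.png"); s=cv2.imread("pics/scene0.png")
f=lambda im,x,y,w,h,k:cv2.convertScaleAbs(cv2.resize(im[y:y+h,x:x+w],None,fx=k,fy=k,interpolation=cv2.INTER_CUBIC),alpha=1.5,beta=10)
cv2.imwrite("pics/a.png",f(t,175,190,230,85,3.4))
a=f(s,270,180,130,90,4);b=f(s,450,230,100,90,4);c=f(t,40,130,100,72,4) 
cv2.imwrite("pics/b.png",np.hstack([f(s,450,235,100,75,4),f(t,40,130,100,75,4)]))
```

```text
(no output)
```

View pics/a.png

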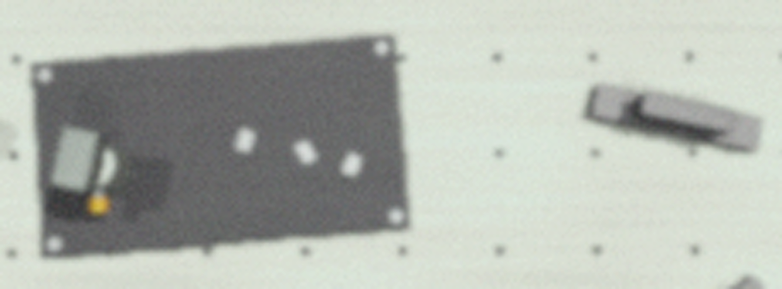

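View pics/b.png

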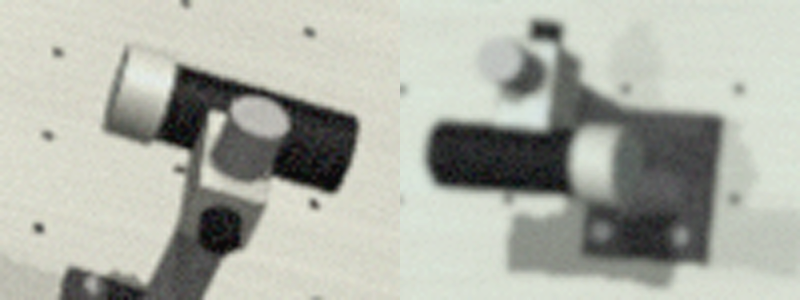

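Crop a gives the plate corners, at crop pixels (33,63), (395,37), (408,228) and (42,257). The chips are at (245,140), (305,152) and (351,164). The scraper bar ends are at about (592,100) and (757,134). In crop b the front lens faces right in the top view, at about (628,167), and left in the scene view, at about (117,90).

```bash
cat > h.py <<'E'
import numpy as np
K={"scene":np.array([[471.066,0,288.761],[0,471.066,205.034],[0,0,1]]),"top":np.array([[455.626,0,286.178],[0,455.626,214.709],[0,0,1]])}
T={"scene":np.array([[-0.341,0.6103,-0.715,1.4004],[0.94,0.2307,-0.2514,0.2332],[0.0115,-0.7578,-0.6523,0.8533],[0,0,0,1]]),
"top":np.array([[-0.0056,-0.9935,0.1136,0.4574],[-0.9999,0.0046,-0.0091,-0.048],[0.0086,-0.1136,-0.9935,1.197],[0,0,0,1]])}
def ray(c,p):
    return T[c][:3,3],T[c][:3,:3]@np.linalg.solve(K[c],[p[0],p[1],1])
def onz(c,p,z):
    o,d=ray(c,p); return o+d*(z-o[2])/d[2]
def tri(ps):  # {cam:px}
    A=np.zeros((3,3));b=np.zeros(3)
    for c,p in ps.items():
        o,d=ray(c,p); d=d/np.linalg.norm(d); M=np.eye(3)-np.outer(d,d); A+=M;b+=M@o
    return np.linalg.solve(A,b)
def proj(c,X):
    v=K[c]@(T[c][:3,:3].T@(np.array(X)-T[c][:3,3])); return v[:2]/v[2]
E
python3 - <<'E'
from h import *
a=lambda u,v:(175+(u+.5)/3.4-.5,190+(v+.5)/3.4-.5)
np.set_printoptions(precision=4,suppress=True)
P=[onz("top",a(*p),.015) for p in ((33,63),(395,37),(408,228),(42,257))]
c=np.mean(P,0);yv=(P[0]+P[3]-P[1]-P[2])/2;xv=(P[0]+P[1]-P[2]-P[3])/2
print("plate",c,np.linalg.norm(yv),np.linalg.norm(xv),np.arctan2(-yv[0],yv[1]),np.arctan2(xv[1],xv[0]))
th=np.arctan2(-yv[0],yv[1]);R=np.array([[np.cos(th),-np.sin(th)],[np.sin(th),np.cos(th)]])
print("holder",c[:2]+R@[0,.085])
for p in ((245,140),(305,152),(351,164)):
    X=onz("top",a(*p),.02);print("chip",X,R.T@(X-c)[:2])
S=[onz("top",a(*p),.02) for p in ((597,84),(762,118),(752,152),(587,118))]
print("scr",S,np.mean(S,0))
d=(S[0]+S[3]-S[1]-S[2])/2;print(np.linalg.norm(d),"yaw",np.arctan2(-d[0],d[1]))
B={"top":(97,171.4),"scene":(479,257.3)}
X=tri(B);print("beam",X,[proj(c,X)-B[c] for c in B])
# chip heights etc; aperture head top from both
from plant import r
for c in ("top","scene"):
    for q in ("post","scraper"):
        for d in r.silhouettes(q,c)[:3]:
            v,u=np.nonzero(d["region"]);print(c,q,d["score"],u.min(),u.max(),v.min(),v.max(),u.mean(),v.mean(),len(u))
E
```

```text
plate [0.5467 0.0632 0.015 ] 0.27836980542554535 0.14768564640322157 0.07068499008423393 0.06305306151940962
holder [0.5407 0.148 ]
chip [0.5505 0.0436 0.02  ] [ 0.0024 -0.0198]
chip [ 0.5411 -0.002   0.02  ] [-0.0102 -0.0647]
chip [ 0.5318 -0.037   0.02  ] [-0.022  -0.0989]
scr [array([ 0.5921, -0.2256,  0.02  ]), array([ 0.5654, -0.3513,  0.02  ]), array([ 0.5394, -0.3428,  0.02  ]), array([ 0.566 , -0.2173,  0.02  ])] [ 0.5657 -0.2842  0.02  ]
0.12838552028004635 yaw -0.20942278018011387
beam [0.675  0.3737 0.1762] [array([-0.8558,  0.0452]), array([-0.9566,  0.0759])]
top post 0.65 152 167 219 231 158.63076923076923 225.33846153846153 130
top post 0.53 272 296 130 160 284.4237288135593 144.2919020715631 531
top post 0.5 191 205 227 245 198.2780269058296 236.09417040358744 223
top scraper 0.73 348 398 215 233 373.1637323943662 223.73415492957747 568
top scraper 0.67 370 400 271 296 385.4662162162162 283.4662162162162 296
scene post 0.66 410 426 228 263 416.7928802588997 242.41423948220066 309
scene post 0.64 369 386 189 216 377.57975460122697 201.80674846625766 326
scene post 0.61 365 381 213 241 372.5758513931888 227.41486068111456 323
scene scraper 0.78 190 232 190 222 211.1432584269663 205.3876404494382 712
scene scraper 0.68 212 240 164 180 226.04153354632587 172.79233226837061 313
```

step_arm([
  [[70, 1, 0.88, 0, 0.8], [70, 1, 0.88, 0, 0.8], [70, 1, 0.88, 0, 0.8], [70, 1, 0.88, 0, 0.8], [70, 1, 0.88, 0, 0.8], [70, 1, 0.88, 0, 0.8], [70, 1, 0.88, 0, 0.8], [70, 1, 0.88, 0, 0.8], [70, 1, 0.88, 0, 0.8], [70, 1, 0.88, 0, 0.8]],
], newtons=40)

```text
clock: 2.95
tcp_pos: [0.4804, -0.3598, 0.2288]
tcp_rot: [3.141, 0.0, 1.12]
ft_force: [-0.7, -0.6, 0.0]
width: 0.07
grip_force: 0.0
```

step_arm([
  [[70, 1, 0.86, -0.5, 0.8], [70, 1, 0.86, -0.5, 0.8], [70, 0.88, 0.8, -0.7, 0.73], [70, 0, 0, -0.8, 0], [70, 0, 0, -0.5, 0], [70, 0, 0, 0, 0]],
])

```text
clock: 3.7
tcp_pos: [0.5649, -0.2849, 0.1371]
tcp_rot: [-3.139, -0.001, 1.361]
ft_force: [0.5, 0.1, -0.1]
width: 0.0701
grip_force: 0.0
```

step_arm([
  [[70, 0, 0, -0.8, 0], [70, 0, 0, -0.8, 0], [70, 0, 0, -0.8, 0], [70, 0, 0, -0.6, 0], [70, 0, 0, -0.25, 0], [70, 0, 0, 0, 0], [0, 0, 0, 0, 0], [0, 0, 0, 0, 0], [0, 0, 0, 0, 0], [0, 0, 0, 0, 0]],
])

```text
clock: 4.95
tcp_pos: [0.566, -0.2851, 0.0414]
tcp_rot: [3.141, 0.0, 1.362]
ft_force: [0.3, -0.3, 0.4]
width: 0.0357
grip_force: 0.0
```

step_arm([
  [[0, 0, 0, 0, 0], [0, 0, 0, 0, 0]],
])

```text
clock: 5.2
tcp_pos: [0.5658, -0.2851, 0.0411]
tcp_rot: [-3.142, -0.0, 1.362]
ft_force: [0.2, -0.1, -0.1]
width: 0.0183
grip_force: 40.0
```

step_arm([
  [[0, 0, 0, 0.5, 0], [0, 0, 0, 1, 0], [0, 0, 0, 1, 0], [0, 0, 0, 0.5, 0], [0, 0, 0, 0, 0]],
])

```text
clock: 5.82
tcp_pos: [0.5666, -0.2855, 0.1328]
tcp_rot: [3.139, 0.001, 1.362]
ft_force: [0.2, -1.0, -3.1]
width: 0.0181
grip_force: 40.0
```

step_arm([
  [[0, 0.08, 0.6, 0, 0.27], [0, 0.08, 1, 0, 0.27], [0, 0.08, 1, 0, 0.27], [0, 0.08, 1, 0, 0.27], [0, 0.08, 1, 0, 0.27], [0, 0.08, 1, 0, 0.27], [0, 0.08, 1, 0, 0.27], [0, 0.08, 1, 0, 0.27], [0, 0.08, 1, 0, 0.27], [0, 0.08, 0.8, 0, 0.24]],
])

```text
clock: 7.08
tcp_pos: [0.5883, -0.0007, 0.129]
tcp_rot: [-3.138, -0.001, 1.644]
ft_force: [0.3, -0.2, -2.7]
width: 0.018
grip_force: 40.0
```

step_arm([
  [[0, 0.03, 0.3, -0.5, 0], [0, 0, 0, -0.5, 0], [0, 0, 0, 0, 0]],
])

```text
clock: 7.45
tcp_pos: [0.5885, 0.0055, 0.0978]
tcp_rot: [-3.136, -0.001, 1.641]
ft_force: [0.4, 0.8, -2.2]
width: 0.0176
grip_force: 40.0
```

Run:
```python
from plant import r
import cv2,numpy as np
im=r.get_image("scene")["color"][:,:,::-1]
cv2.imwrite("pics/c.png",cv2.convertScaleAbs(cv2.resize(im[120:300,200:440],None,fx=3.3,fy=3.3,interpolation=cv2.INTER_CUBIC),alpha=1.5,beta=10))
s=r.get_state();print(s["tcp_pos"],s["tcp_rot"],s["ft_force"],s["grip_force"],s["width"])
for c in ("top","scene"):
    if c=="top": r.get_image(c)
    print(c,[(np.round(d["centre"],3).tolist(),round(d["score"],2)) for d in r.spot_in("scraper",c)][:3])
```

```text
[0.58948833 0.00530287 0.0991214 ] [-3.13803042e+00 -3.28557747e-04  1.64029620e+00] [ 0.23054686  0.56191575 -2.28394537] 39.98002231121063 0.017499394026277777
top [([0.41, -0.307, 0.015], 0.62)]
scene [([0.605, 0.022, 0.078], 0.84), ([0.418, -0.311, 0.011], 0.68), ([0.541, 0.147, 0.064], 0.28)]
```

View pics/c.png

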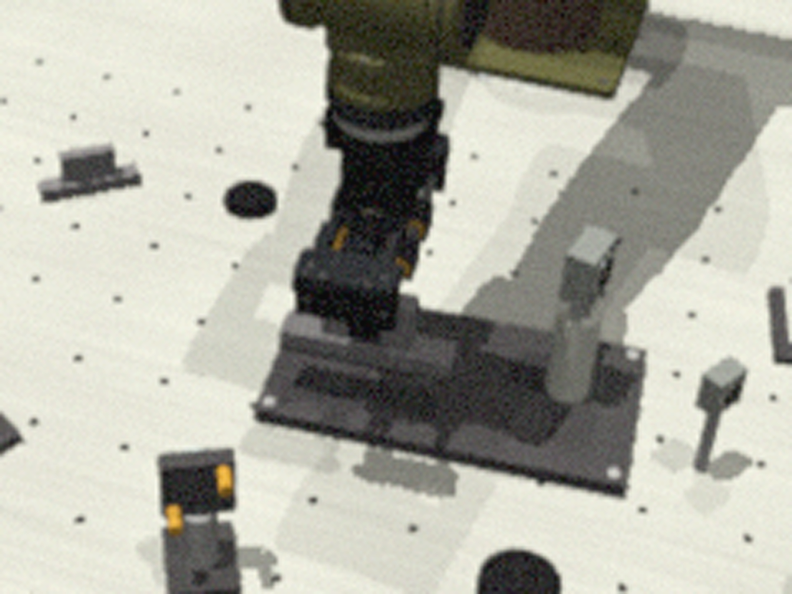

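The scraper is held level above the plate. In crop c its bar runs from about (283,330) to (458,355). I'll compare that with the predicted projection.

Run:
```python
from h import *
th=.0695;R=np.array([[np.cos(th),-np.sin(th)],[np.sin(th),np.cos(th)]])
for l in ((.013,-.065,.0),(.013,.065,0),(.013,-.065,.02),(.013,.065,.02),(.009,.035,.062)):
    X=np.r_[np.array([.5895,.0053])+R@l[:2],.058+l[2]]
    print(l,np.round((proj("scene",X)-[200,120])*3.3))
```

```text
(0.013, -0.065, 0.0) [276. 349.]
(0.013, 0.065, 0) [447. 384.]
(0.013, -0.065, 0.02) [276. 329.]
(0.013, 0.065, 0.02) [449. 364.]
(0.009, 0.035, 0.062) [413. 309.]
```

step_arm([
  [[0, 0, -0.13, -0.6, 0], [0, 0, 0, -0.4, 0], [0, 0, 0, -0.2, 0], [0, 0, 0, -0.1, 0], [0, 0, 0, 0, 0], [0, 0, 0, 0, 0]],
])

```text
clock: 8.4
tcp_pos: [0.5912, 0.002, 0.0627]
tcp_rot: [3.141, 0.0, 1.641]
ft_force: [-0.7, 0.5, -2.9]
width: 0.0177
grip_force: 40.0
```

step_arm([
  [[0, 0, 0, -0.1, 0], [0, 0, 0, -0.07, 0], [0, 0, 0, 0, 0], [0, 0, 0, 0, 0]],
])

```text
clock: 8.9
tcp_pos: [0.5908, 0.002, 0.057]
tcp_rot: [-3.142, -0.0, 1.641]
ft_force: [-0.3, 0.1, -2.4]
width: 0.0178
grip_force: 40.0
```

step_arm([
  [[0, -0.15, -0.01, 0, 0], [0, -0.3, -0.02, 0, 0], [0, -0.3, -0.02, 0, 0], [0, -0.3, -0.02, 0, 0], [0, -0.3, -0.02, 0, 0], [0, -0.3, -0.02, 0, 0], [0, -0.3, -0.02, 0, 0], [0, -0.3, -0.02, 0, 0], [0, -0.3, -0.02, 0, 0], [0, -0.3, -0.02, 0, 0]],
])

```text
clock: 10.15
tcp_pos: [0.5047, -0.0038, 0.0571]
tcp_rot: [3.141, 0.0, 1.641]
ft_force: [0.2, -0.5, -2.0]
width: 0.0176
grip_force: 40.0
```

step_arm([
  [[0, -0.3, -0.02, 0, 0], [0, -0.3, -0.02, 0, 0], [0, -0.3, -0.02, 0, 0], [0, -0.3, -0.02, 0, 0], [0, -0.3, -0.02, 0, 0], [0, 0, 0, 0, 0], [0, 0, 0, 0, 0]],
])

```text
clock: 11.02
tcp_pos: [0.4605, -0.0068, 0.0572]
tcp_rot: [3.141, 0.0, 1.641]
ft_force: [0.2, 0.5, -2.2]
width: 0.0179
grip_force: 40.0
```

Run:
```python
from plant import r
import cv2,numpy as np
f=lambda im,x,y,w,h,k:cv2.convertScaleAbs(cv2.resize(im[y:y+h,x:x+w,::-1],None,fx=k,fy=k,interpolation=cv2.INTER_CUBIC),alpha=1.5,beta=10)
a=f(r.get_image("scene")["color"],240,150,180,130,2.2)
b=f(r.get_image("top")["color"],170,170,180,130,2.2)
cv2.imwrite("pics/d.png",np.hstack([a,b]))
```

```text
(no output)
```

View pics/d.png

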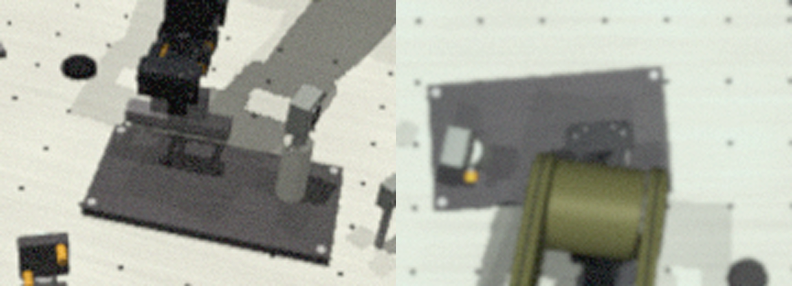

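The plate looks clear in both views, with only the holder left on it. I'll lift the scraper, carry it off the plate and check the chips.

step_arm([
  [[0, 0, 0, 0.5, 0], [0, 0, 0, 1, 0], [0, 0.3, -0.6, 0.5, 0], [0, 0.3, -1, 0, 0], [0, 0.4, -1, 0, 0], [0, 0.4, -1, 0, 0], [0, 0.4, -1, 0, 0], [0, 0.4, -1, 0, 0], [0, 0.4, -1, 0, 0], [0, 0.4, -0.7, 0, 0]],
])

```text
clock: 12.38
tcp_pos: [0.5508, -0.2284, 0.1174]
tcp_rot: [3.141, 0.001, 1.64]
ft_force: [0.3, 0.3, -2.4]
width: 0.0179
grip_force: 40.0
```

Run:
```python
from plant import r
import cv2,numpy as np
f=lambda im,x,y,w,h,k:cv2.convertScaleAbs(cv2.resize(im[y:y+h,x:x+w,::-1],None,fx=k,fy=k,interpolation=cv2.INTER_CUBIC),alpha=1.5,beta=-20)
a=f(r.get_image("scene")["color"],260,140,150,130,2.6)
b=f(r.get_image("top")["color"],170,190,150,130,2.6)
cv2.imwrite("pics/e.png",np.hstack([a,b]))
```

```text
(no output)
```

View pics/e.png

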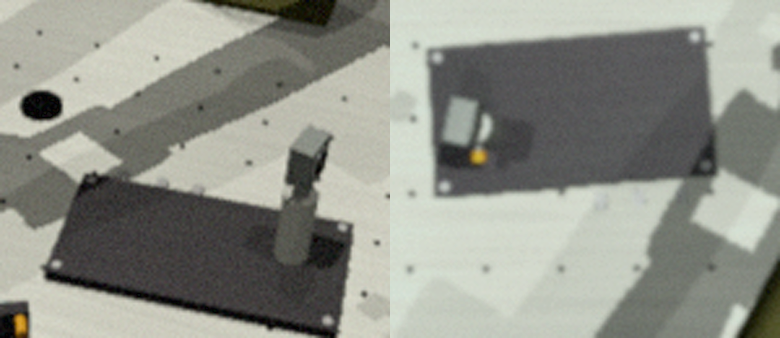

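Crop e shows a clear plate. Chips lie on the bench just off its near edge, at about (573,196), (601,200) and (640,195) in the right half. I'll enlarge that strip to make sure.

Run:
```python
from plant import r
import cv2,numpy as np
from h import *
c=r.get_image("top")["color"][250:275,215:300]
c=cv2.normalize(c.astype(float),None,0,255,cv2.NORM_MINMAX); c=np.clip((c-90)*1.7,0,255).astype(np.uint8)
a=cv2.resize(c[:,:,::-1],None,fx=9,fy=9,interpolation=cv2.INTER_CUBIC)
s=r.get_image("scene")["color"][195:230,290:375]
s=cv2.normalize(s.astype(float),None,0,255,cv2.NORM_MINMAX); s=np.clip(s*1.2,0,255).astype(np.uint8)
b=cv2.resize(s[:,:,::-1],None,fx=9,fy=9,interpolation=cv2.INTER_CUBIC)
cv2.imwrite("pics/f.png",np.vstack([a,b]))
```

```text
(no output)
```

View pics/f.png

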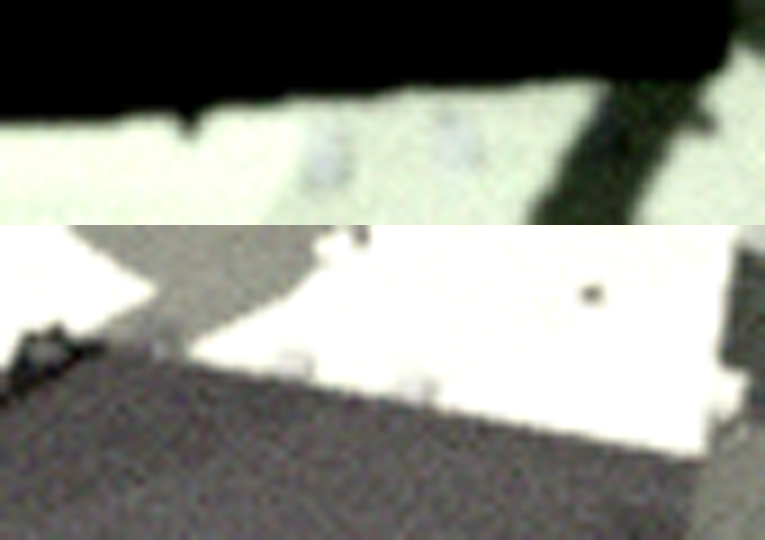

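All three chips lie on the bench off the plate: two in the light, and the third in shadow at (160,348). Next I'll set the scraper down.

step_arm([
  [[0, 0, 0, -0.7, 0], [0, 0, 0, -0.8, 0], [0, 0, 0, -0.6, 0], [0, 0, 0, -0.3, 0], [0, 0, 0, -0.12, 0], [0, 0, 0, 0, 0], [0, 0, 0, 0, 0]],
])

```text
clock: 13.45
tcp_pos: [0.5509, -0.2261, 0.0423]
tcp_rot: [3.14, 0.001, 1.641]
ft_force: [0.1, -0.2, -2.6]
width: 0.0178
grip_force: 40.0
```

step_arm([
  [[0, 0, 0, -0.04, 0], [0, 0, 0, 0, 0], [40, 0, 0, 0, 0], [70, 0, 0, 0, 0], [70, 0, 0, 0, 0], [70, 0, 0, 0, 0], [70, 0, 0, 0, 0]],
])

```text
clock: 14.32
tcp_pos: [0.5503, -0.2257, 0.0402]
tcp_rot: [-3.142, -0.0, 1.641]
ft_force: [0.4, 0.2, 0.3]
width: 0.0625
grip_force: 0.0
```

step_arm([
  [[70, 0, 0, 0.4, 0], [70, 0, 0, 1, 0], [70, 0, 0, 1, 0], [70, 0, 0, 1, 0], [70, 0, 0, 1, 0], [70, 0, 0, 1, 0], [70, 0, 0, 0.4, 0], [70, 0, 0, 0, 0]],
])

```text
clock: 15.32
tcp_pos: [0.5507, -0.2259, 0.2154]
tcp_rot: [3.14, 0.001, 1.641]
ft_force: [-0.6, -1.1, -0.6]
width: 0.0699
grip_force: 0.0
```

Run:
```python
from plant import r
import cv2,numpy as np
from h import *
t=r.get_image("top")["color"];s=r.get_image("scene")["color"]
for c in("top","scene"):
  for q in("scraper","aperture","holder","beam"):
    print(c,q,[(np.round(d["centre"],3).tolist(),round(d["score"],2)) for d in r.spot_in(q,c)][:3])
f=lambda im,x,y,w,h,k:cv2.convertScaleAbs(cv2.resize(im[y:y+h,x:x+w,::-1],None,fx=k,fy=k,interpolation=cv2.INTER_CUBIC),alpha=1.4)
cv2.imwrite("pics/g.png",np.hstack([f(s,345,180,65,85,6),f(t,175,205,65,85,6)]))
```

```text
top scraper [([0.548, -0.177, 0.02], 0.44)]
top aperture [([0.528, 0.148, 0.157], 0.62)]
top holder [([0.53, 0.145, 0.16], 0.72)]
top beam [([0.68, 0.417, 0.199], 0.9), ([0.558, -0.484, 0.021], 0.35)]
scene scraper [([0.56, -0.218, 0.019], 0.79), ([0.418, -0.313, 0.011], 0.56), ([0.788, -0.052, 0.063], 0.52)]
scene aperture [([0.545, 0.146, 0.149], 0.79), ([0.562, 0.26, 0.083], 0.55)]
scene holder [([0.542, 0.151, 0.061], 0.61)]
scene beam [([0.694, 0.42, 0.193], 0.9), ([0.549, 0.151, 0.148], 0.28)]
```

View pics/g.png

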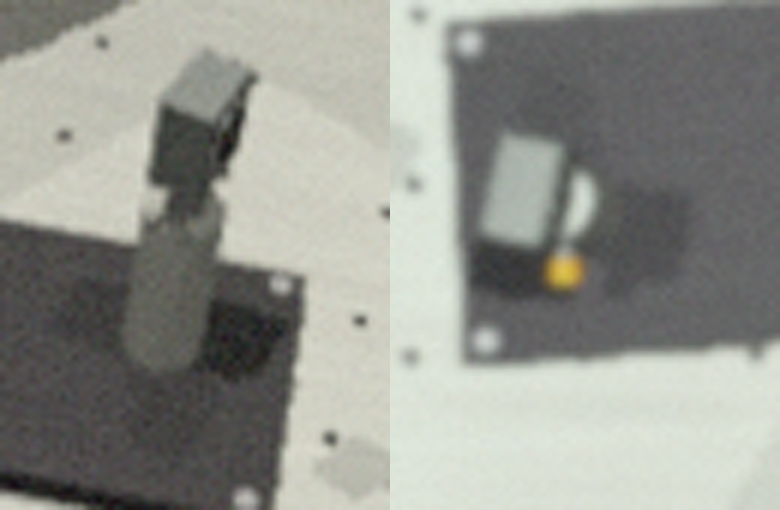

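Crop g shows the head's top face. In the scene half its corners are (205,48), (256,75), (212,122) and (162,98). In the top half they are (508,132), (565,150), (543,247) and (480,235).

Run:
```python
from h import *
np.set_printoptions(precision=4,suppress=True)
s=[(345+(u+.5)/6-.5,180+(v+.5)/6-.5) for u,v in((205,48),(256,75),(212,122),(162,98))]
t=[(175+(u-389.5)/6-.5,205+(v+.5)/6-.5) for u,v in((508,132),(565,150),(543,247),(480,235))]
for c,P in(("scene",s),("top",t)):
    Q=np.array([onz(c,p,.159) for p in P]);print(c,Q[:,:2].tolist(),Q.mean(0),[np.linalg.norm(Q[i]-Q[(i+1)%4]) for i in range(4)])
m={"scene":np.mean(s,0),"top":np.mean(t,0)};print("tri",tri(m))
d=onz("top",t[0],.159)+onz("top",t[1],.159)-onz("top",t[2],.159)-onz("top",t[3],.159);print("long-axis angle",np.arctan2(d[1],d[0]))
B={"top":(97,171.4),"scene":(479,257.3)};print(tri(B))
```

```text
scene [[0.5043829281170451, 0.143486114054652], [0.5140420486051942, 0.16564186842173265], [0.5484118029559948, 0.15530746674241752], [0.5409878082251336, 0.13423961389976324]] [0.527  0.1497 0.159 ] [np.float64(0.024169734383707956), np.float64(0.03588982964857603), np.float64(0.022337639113469237), np.float64(0.037754668755557774)]
top [[0.549780196806479, 0.15244828142436478], [0.542807720341641, 0.13069827128232575], [0.506018460177715, 0.1384652884426738], [0.5106818211714663, 0.16235763981815537]] [0.5273 0.146  0.159 ] [np.float64(0.02284027953488137), np.float64(0.0376002156772827), np.float64(0.02434320007738336), np.float64(0.040334580214415834)]
tri [0.527  0.1479 0.1582]
long-axis angle -0.22884774819623144
[0.675  0.3737 0.1762]
```

Run:
```python
from h import *
import cv2
from scipy.optimize import least_squares
from scipy.ndimage import map_coordinates
obs=[]
def edge(c,p,q):  # half-level crossing between inside p and outside q
    im=cv2.cvtColor(cv2.imread(f"pics/{c}0.png"),cv2.COLOR_BGR2GRAY).astype(float)
    p,q=np.array(p,float),np.array(q,float);n=60
    L=p+np.linspace(0,1,n)[:,None]*(q-p);v=map_coordinates(im,[L[:,1],L[:,0]],order=1)
    h=(np.mean(v[:6])+np.mean(v[-6:]))/2;i=np.argmax(v>h);obs.append((c,L[i]));return np.round(L[i],1),v[0].round(),v[-1].round()
S=lambda u,v:(450+(u+.5)/4-.5,235+(v+.5)/4-.5); Tq=lambda u,v:(40+(u-399.5)/4-.5,130+(v+.5)/4-.5)
for u in(450,470,485): print(edge("top",Tq(u,154),Tq(u,98)))
for u in(450,470,490,560): print(edge("top",Tq(u,154),Tq(u,200)))
# scene: axis (169,103)->(348,154), normal (-.275,.96)
for w in(20,26,150,165): print(edge("scene",S(169+w,103+.285*w),S(169+w+.275*55,103+.285*w-.96*55)))
for w in(135,150,160): print(edge("scene",S(169+w,103+.285*w),S(169+w-.275*55,103+.285*w+.96*55)))
def res(p):
    x,z,phi,rad=p;out=[]
    a=np.array([np.sin(phi),np.cos(phi),0]);C=np.array([x,.3737,z])
    for c,px in obs:  # distance of ray to axis = rad
        o,d=ray(c,px);n=np.cross(d,a);n/=np.linalg.norm(n);out.append(abs(n@(o-C))-rad)
    return out
f=least_squares(res,[.675,.176,0,.02],loss="soft_l1",f_scale=.001);print(f.x,np.round(np.array(res(f.x))*1e3,1))
```

```text
(array([ 52.1, 159.8]), np.float64(15.0), np.float64(141.0))
(array([ 57.1, 160.1]), np.float64(23.0), np.float64(142.0))
(array([ 60.9, 160.3]), np.float64(21.0), np.float64(140.0))
(array([ 52.1, 176.5]), np.float64(15.0), np.float64(138.0))
(array([ 57.1, 176.9]), np.float64(23.0), np.float64(138.0))
(array([ 62.1, 177.1]), np.float64(26.0), np.float64(136.0))
(array([ 79.6, 178.1]), np.float64(22.0), np.float64(118.0))
(array([499.6, 252.2]), np.float64(15.0), np.float64(135.0))
(array([501.2, 252.4]), np.float64(17.0), np.float64(134.0))
(array([532.1, 261.4]), np.float64(18.0), np.float64(133.0))
(array([535.8, 262.7]), np.float64(15.0), np.float64(133.0))
(array([522.7, 280.3]), np.float64(21.0), np.float64(137.0))
(array([526.4, 281.4]), np.float64(18.0), np.float64(137.0))
(array([529.1, 281.6]), np.float64(15.0), np.float64(65.0))
[0.67576381 0.17979123 0.06646983 0.01913776] [-0.5 -0.3 -0.3 -0.2 -0.  -0.3 -0.5  0.2  0.7  0.3 -0.1  0.8  0.7 -0.2]
```

step_arm([
  [[75, -0.06, 0.6, 0, -0.22], [75, -0.06, 1, 0, -0.22], [75, -0.06, 1, 0, -0.22], [75, -0.06, 1, 0, -0.22], [75, -0.06, 1, 0, -0.22], [75, -0.06, 1, 0, -0.22], [75, -0.06, 1, 0, -0.22], [75, -0.06, 1, 0, -0.22], [75, -0.06, 1, 0, -0.22], [75, -0.06, 1, 0, -0.22]],
])

```text
clock: 17.08
tcp_pos: [0.5322, 0.0632, 0.2143]
tcp_rot: [3.141, -0.0, 1.41]
ft_force: [-0.1, -0.0, -0.3]
width: 0.075
grip_force: 0.0
```

step_arm([
  [[75, -0.06, 1, 0, -0.22], [75, -0.06, 1, 0, -0.22], [75, -0.06, 0.8, 0, -0.22], [75, 0, 0, 0, 0], [75, 0, 0, 0, 0], [75, 0, 0, 0, 0]],
])

```text
clock: 17.82
tcp_pos: [0.527, 0.1455, 0.2142]
tcp_rot: [3.142, 0.0, 1.341]
ft_force: [0.2, -0.5, 0.1]
width: 0.0752
grip_force: 0.0
```

step_arm([
  [[75, 0, 0.08, -0.6, 0], [75, 0, 0, -0.8, 0], [75, 0, 0, -0.7, 0], [75, 0, 0, -0.4, 0], [75, 0, 0, -0.2, 0], [75, 0, 0, 0, 0], [50, 0, 0, 0, 0], [50, 0, 0, 0, 0], [50, 0, 0, 0, 0]],
], newtons=8)

```text
clock: 18.95
tcp_pos: [0.5271, 0.1488, 0.1338]
tcp_rot: [3.141, -0.0, 1.342]
ft_force: [0.1, 0.5, -0.1]
width: 0.0519
grip_force: 0.0
```

step_arm([
  [[44, 0, 0, 0, 0], [44, 0, 0, 0, 0]],
])

```text
clock: 19.2
tcp_pos: [0.5269, 0.1487, 0.1333]
tcp_rot: [3.142, -0.0, 1.342]
ft_force: [0.3, 0.1, 0.6]
width: 0.0443
grip_force: 0.0
```

step_arm([
  [[41, 0, 0, 0, 0], [38, 0, 0, 0, 0], [30, 0, 0, 0, 0], [30, 0, 0, 0, 0]],
], newtons=8)

```text
clock: 19.7
tcp_pos: [0.5269, 0.1486, 0.1332]
tcp_rot: [3.141, 0.0, 1.342]
ft_force: [0.6, -0.3, -0.1]
width: 0.04
grip_force: 8.0
```

step_arm([
  [[30, 0, 0, 0, 0], [30, 0, 0, 0, 0]],
])

```text
clock: 19.95
tcp_pos: [0.5269, 0.1486, 0.1333]
tcp_rot: [3.141, 0.0, 1.342]
ft_force: [1.3, -0.1, -1.2]
width: 0.0402
grip_force: 8.0
```

step_arm([
  [[30, 0, 0, 0, 0], [30, 0, 0, 0, 0], [30, 0, 0, 0.1, 0], [30, 0, 0, 0.1, 0], [30, 0, 0, 0, 0], [30, 0, 0, 0, 0]],
], newtons=18)

```text
clock: 20.7
tcp_pos: [0.5269, 0.1486, 0.1395]
tcp_rot: [3.141, 0.0, 1.342]
ft_force: [2.5, -0.4, -3.3]
width: 0.0402
grip_force: 17.9
```

step_arm([
  [[30, 0.02, 0, 0, 0], [30, 0, 0, 0.1, 0], [30, 0, 0, 0.1, 0], [30, 0, 0, 0, 0], [30, 0, 0, 0, 0]],
])

```text
clock: 21.32
tcp_pos: [0.5272, 0.1487, 0.1457]
tcp_rot: [-3.141, 0.0, 1.342]
ft_force: [-1.5, -1.1, 0.2]
width: 0.0404
grip_force: 17.9
```

step_arm([
  [[30, 0, 0, 0.15, 0], [30, 0, 0, 0.15, 0], [30, 0, 0, 0.15, 0], [30, 0, 0, 0.15, 0], [30, 0, 0, 0.15, 0], [30, 0, 0, 0.1, 0], [30, 0, 0, 0.08, 0], [30, 0, 0, 0, 0], [30, 0, 0, 0, 0], [30, 0, 0, 0, 0]],
])

```text
clock: 22.58
tcp_pos: [0.5273, 0.1488, 0.1734]
tcp_rot: [-3.141, -0.0, 1.342]
ft_force: [-4.6, 0.1, -0.7]
width: 0.0399
grip_force: 17.9
```

Run:
```python
from plant import r
import cv2,numpy as np
from h import *
s=r.get_image("scene")["color"]
f=lambda im,x,y,w,h,k:cv2.convertScaleAbs(cv2.resize(im[y:y+h,x:x+w,::-1],None,fx=k,fy=k,interpolation=cv2.INTER_CUBIC),alpha=1.6,beta=10)
cv2.imwrite("pics/i.png",np.hstack([f(s,335,145,85,120,4.5),f(s,160,145,85,120,4.5)]))
F=[r.get_state()["ft_force"]];print(F, r.get_state()["tcp_pos"],r.get_state()["grip_force"])
for dz in (0,.042):
    for l in ((0,0,.09),(0,0,.09-.02)):
        p=proj("scene",[.527,.148,.025+l[2]+dz]);print(dz,l,np.round((p-[335,145])*4.5))
print(np.round((proj("scene",[.527,.148,.095])-[335,145])*4.5))
```

```text
[array([-4.93550799,  0.1163614 , -0.04120314])] [0.52730789 0.14880612 0.17341913] 17.924712002277374
0 (0, 0, 0.09) [185. 283.]
0 (0, 0, 0.06999999999999999) [180. 311.]
0.042 (0, 0, 0.09) [196. 222.]
0.042 (0, 0, 0.06999999999999999) [191. 251.]
[180. 311.]
```

View pics/i.png

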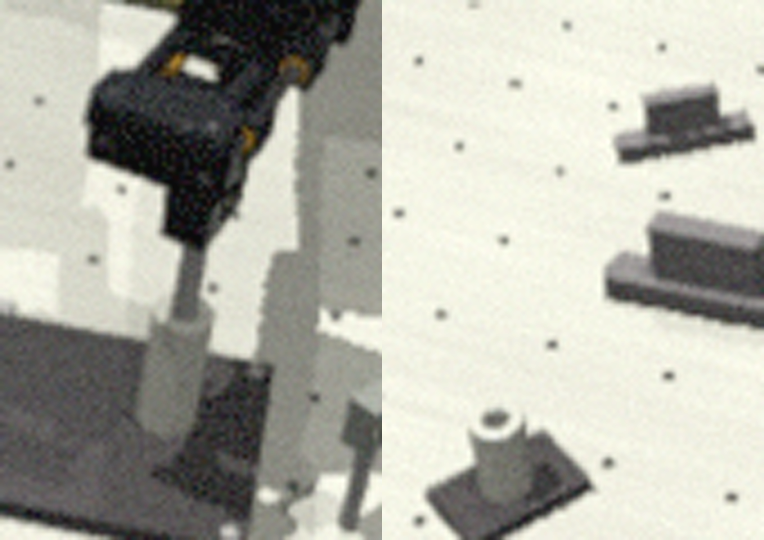

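The post is drawn out, its shaft showing above the holder's mouth at (180,311), and the scraper stands upright on the bench. I'll make a small sideways relief and a final height trim.

step_arm([
  [[30, -0.012, 0, 0.05, 0], [30, 0, 0, 0, 0], [30, 0, 0, 0, 0], [30, 0, 0, 0, 0]],
])

```text
clock: 23.12
tcp_pos: [0.5271, 0.1487, 0.1745]
tcp_rot: [-3.142, -0.0, 1.342]
ft_force: [-1.7, -0.4, -3.8]
width: 0.04
grip_force: 17.9
```

Run:
```python
from plant import r
import numpy as np
r.get_image("scene")
for q in("aperture","beam","post"): print(q,[(np.round(d["centre"],3).tolist(),round(d["score"],2)) for d in r.spot_in(q,"scene")][:3])
s=r.get_state();print(s["ft_force"],s["torque"],s["grip_force"],s["tcp_pos"],s["clock"])
```

```text
aperture [([0.564, 0.26, 0.082], 0.79), ([0.538, 0.152, 0.141], 0.66), ([0.386, -0.167, 0.013], 0.41)]
beam [([0.693, 0.417, 0.191], 0.82), ([0.393, 0.309, 0.003], 0.71)]
post [([0.566, 0.257, 0.085], 0.75), ([0.538, 0.154, 0.136], 0.66)]
[-2.06565412  0.36915024 -3.86792714] [0.1304931  0.5120618  0.03472235] 17.918516993522644 [0.52713507 0.14870413 0.17462442] 23.325
```

```bash
python3 -c "
from plant import r
print(r.close_job())"
```

```text
the job is handed in; nothing more can be done
None
```

The job is handed in (no verdict came back): the chips are off the plate, the scraper stands released on the bench, and the gripper holds the post about 41 mm up, with the aperture at about 0.178 m against a lens height measured at about 0.176–0.180 m.

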